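# Lock the tilting board fixture at its probing angle

## Robot

A 6-joint arm with a two-finger parallel gripper is mounted at the origin on the work surface. World frame = base frame: x ahead of the robot, y to its left, z up, the work surface at z = 0. Lengths are in mm, angles in rad, forces in N, time in s.
With the tool pointing down it reaches from about 400 to 925 mm from the base axis. Payload 3.4 kg.
Tool frame: the origin (TCP) lies on the centre line of the jaws, within the pads' length; the fingertips stand 19 mm ahead of it and the grasp point (between the pads) is the TCP; z points along the fingers, y is the line along which they close (so a half turn about z gives the same grasp; the last joint's range is limited). The gripper opens to 85 mm and grips with 20 to 120 N. Pads are 22 mm wide; open, the fingers measure 114 mm over their backs; the gripper's body (76 mm by 85 mm) begins 54 mm behind the grasp point. The pads swing forward as they close: fully open they stand 13 mm farther back than shut.
Start: joints at [1.2, 0.307, 1.506, -0, 1.328, -0.073], TCP at [168.739, 549.69, 250.305] pointing down, gripper open.
Joint ranges: [-3.12, 3.12], [-1.05, 2.28], [0.14, 2.33], [-1.42, 4.57], [0.1, 2.73], [-2.68, 2.68]. Speed limits (rad/s): [2.57, 2.57, 3.14, 3.14, 3.14, 3.14].

## Interface

Orientations are given as a unit quaternion [w, x, y, z].
In Python, from rig import r, vision, spotter gives the robot as it stands.
- The arm moves only by the tool drive_tool, never from a script. Its argument "targets" is a list of rows, each an object of numbers: "dx", "dy", "dz": the shift along the tool's x, y, z in cm; "spin": the turn about the tool's z in rad; "jaw": the closure, from 0 (fully open) to 1 (shut). In form: [{"dx": .., "dy": .., "dz": .., "spin": .., "jaw": ..}, ...]. A call has 1 to 8 rows; each row shifts and turns the commanded pose from where the row before left it, along the tool's axes as they then stand; what a row does not reach is not made up. A row lasts 1/8 s, in which the tool goes at most 62.5 mm and 10.7 degrees, less where a joint would pass 70% of its speed; a pose out of reach is approached as far as the arm can. A call is refused whole if a number of a shift passes 6.25 or a number of a turn 0.188, either way. A call with a gripper value outside its range is refused whole. The fingers move at their own pace and stop on an object; "force" is the grip in N (left out, the last holds). Time passes only in rows, so rows that do not move let the fingers close. It gives the time, the measured TCP pose, the force, the opening and the grip force at its end, in the units of the state.
- r.state(): the state, without advancing time (a new reading comes with each control period).
- vision.camera(name): name is "scene" or "top"; returns (picture, depth): 480x640x3 uint8, blue, green, red; 480x640 float32, mm along the optical axis (not along the pixel's ray), 0 where there is no reading.
- vision.calibration(name): a dict with "fovy" (degrees; the focal length in pixels is half the picture's height over the tangent of half this angle, whatever the lens; pixels are square), "cx", "cy" (the principal point, pixels), "extrinsics" (4x4, takes a point from world to camera coordinates). Camera axes: x right, y up, looking along -z (the intrinsics and any distortion apply to the point x, -y, -z); pixel columns grow to the right and rows downward; lengths in mm; the calibration is good to about 2 mm. A picture is of the moment at which its call begins. calibration takes no time and is no camera call.
- r.hand_in(): hands the job in; it is judged then, once.
Trained networks look in the newest picture that a camera, given by its name, has taken for a name from the list of things; names that differ only in an ending like _2 or _b are one class to them, and where a whole thing is asked for, a point or a joint stands for the part that bears it (a point fixed in the world has none). Each returns a list of dicts, best first, with "confidence" (0 to 1); they miss things now and then, are a little off and sometimes report something else, mostly with a low value. They report only what shows in the picture. A call takes as long as a camera call.
- spotter.search_frame(label, camera): "position" ([x, y, z] in mm, in the coordinates of the camera as it stood for that picture, good to about 4 mm: the middle of the surface that is visible of it).
- spotter.silhouettes(label, camera): "pixels" (480x640 bool, what is visible of it).
The state is a dict: "t": time; "qpos": joint angles; "dq": joint speeds; "joint_efforts": joint torques, N m; "ee_pos": TCP position; "tool_rot": TCP orientation; "wrist_force": force on the tool from outside, world axes, zero at the start; "torque": the same for the moment, N m; "gripper_width": finger opening in mm; "gripper_force": force on a finger pad.
Only numpy, scipy, OpenCV 4.12 (cv2) and the standard library are available. Lean on these libraries where they do the work, as an engineer would, in place of code of your own. Each camera call takes 0.05 s, during which the arm holds its last target. There are 200 camera calls.

## Task

On the test bench, lift the clear cover of the board fixture by its bar handle until its struts hold it open on their own. Then swing the crank until the cross-hole of the bushing lines up with the pin guide above it, and push the longest of the three pins from the rack through guide and bushing, fully home with its head against the guide. Leave the cover open and the pin in place, and do not disturb the other two pins or the other things on the bench.

Things in the scene. Friction and masses are not known exactly. Their poses are not given: they have to be found in the camera images.
- fixture: The board fixture, fixed to the bench: a grey tray 220 mm deep (its x) by 270 mm wide (its y). Origin at the centre of its underside, x pointing away from the robot towards the cover's hinge, y left, z up. Front and side walls 4 mm thick and 40 mm high, rear wall 103 mm high, floor 6 mm thick. A green circuit board turns with the bushing at its right (-y), within 40 mm of the bushing's axis.
- bushing_axis (a point): Centre of the bushing, at fixture x 0, y 0, z 40 mm; axes as the fixture's. The bushing turns about an axis along fixture y, between two bearing cheeks (40 mm in x, |y| from 17 to 25 mm, up to 68 mm high). Its square brass hub is 28 mm through along the cross-hole, which is 12 mm in diameter.
- guide_mouth (a point): Centre of the mouth (11.8 mm in diameter) of the pin guide, a steel plate 36 x 50 x 8 mm: in its upper, outer face, at fixture x -13.5, y 0, z 69.0 mm, 32 mm from the bushing's axis. Axes as the fixture's. The pin's line leans 25 degrees (0.436 rad) from vertical towards the robot: the pin travels along fixture direction (0.423, 0, -0.906), down and away from the robot.
- cover_hinge (a point): The cover's hinge axis, parallel to fixture y, at fixture x 108, z 103 mm.
- cover (a joint): Opening of the clear cover, rad: 0 shut (start), 1.45 open at its stop. 216 x 274 mm, 0.6 kg, 60 mm skirts at front and sides. Below the balance point at about 1.0 rad it falls shut; past it the struts raise it to the stop. Lifting takes under 5 N. Open, its front skirt overhangs the tray by 90 mm, 0.3 m above the bench: tools in the tray must lean back to the robot.
- cover_handle (a point): Middle of the cover's handle: a round steel bar 12 mm in diameter, 110 mm long along fixture y, on two 8 mm posts at 45 mm either side. With the cover shut the bar's centre line is 195 mm in front of the hinge axis and 39 mm above it (35 mm above the cover's face). Moves and turns with the cover.
- bushing (a joint): Angle of the bushing, rad: 0 when its cross-hole lines up with the guide, positive when the crank leans from there towards the robot. Starts at 0.45 to 1.4; stops at -0.5 and 1.5. It stays where it is left (0.05 N m of friction). At angle q the crank arm leans (q - 0.349) rad from vertical towards the robot; at 0 it leans 20 degrees away from the robot.
- crank_grip (a point): Middle of the crank's handle: a round black peg 14 mm in diameter and 44 mm long along fixture y, 50 mm from the bushing's axis, at fixture y 58 mm (peg from y 35 to 79 mm; the 8 mm thick arm lies at y 27 to 35 mm). Turns with the bushing.
- hole_far_end (a point): Point on the axis of the bushing's cross-hole, 20 mm from the bushing's centre on the side opposite the guide, 6 mm outside the hub: where the tip of a fully home pin comes to lie. Turns with the bushing. Its z runs along the cross-hole, at angle 0 up and out through the guide.
- pin_rack: Grey block 160 x 44 x 35 mm, fixed, with three upright holes 25 mm deep and 50 mm apart along its x. Origin at the centre of its underside. It may stand on the left or the right of the fixture.
- pin_long: The longest steel pin, which stands highest in the rack. Origin at its tip, z along it up to the head. Shaft 10 mm in diameter and 52 mm long with a 6 mm tapered tip, then a round head 16 mm in diameter and 40 mm long. It weighs about 60 g.
- pin_shoulder (a point): Centre of the underside of the long pin's head, 52 mm from the tip; it comes to lie on the guide's mouth. Axes as the pin's.
- pin_mid: Spare pin with a shaft 39 mm long, otherwise the same. Origin at the tip. Leave it in the rack.
- pin_short: Spare pin with a shaft 30 mm long, otherwise the same. Origin at the tip. Leave it in the rack.
- meter: Hand-held multimeter, a bystander. 170 x 85 x 45 mm, lying beside the fixture on the side away from the rack, long side along its x. Origin under its centre.
- spool: Aluminium solder spool, a bystander. 48 mm in diameter, 36 mm high, beyond the far end of the rack. Origin under its centre.
- flux_jar: Small jar, a bystander. 42 mm in diameter, 42 mm high, at the near end of the rack. Origin under its centre.
- driver: Screwdriver, a bystander. 160 mm long, lying at the back of the bench in front of the oscilloscope. Origin under its centre.
- mouse: Computer mouse, a bystander. 100 x 60 x 29 mm. Origin under its centre.
- heatsink: Small finned heatsink, a bystander. 40 x 40 x 25 mm, behind the fixture. Origin under its centre.
- mug: White mug, a bystander. 80 mm across, 90 mm high. Origin under its centre.

How it is judged (in metres and radians):
On the way, in this order (a step that is already met when the one before it is completed fails the run):
1. the cover stands open past 1.3 rad with nothing of the robot on it (value of joint cover above 1.3 rad and contact force between the fingers and fixture below 0.2 N), for 0.2 s.
2. the bushing's cross-hole is lined up with the guide, within 0.07 rad (value of joint bushing between -0.07 and 0.07 rad), for 0.2 s.
3. the long pin is fully home through guide and bushing (all of step 2 and value of joint cover above 1.3 rad and distance between pin_shoulder and guide_mouth below 0.005 m and distance between pin_long and hole_far_end below 0.005 m), for 0.2 s.
At the end, for the whole second after the job is handed in: The cover stands open (past 1.3 rad), the bushing is within 0.07 rad of alignment, and the long pin is through guide and bushing and at rest: its shoulder within 5 mm of the guide's mouth and its tip within 5 mm of the far-end point of the cross-hole (all of step 3 and linear speed of pin_long below 0.02 m/s); the robot touches nothing.
It fails at once if a bystander (meter, spool, jar, screwdriver, mouse, heatsink or mug) is moved more than 40 mm (distance of any of meter, spool, flux_jar, driver, mouse, heatsink, mug from where it was at the start of the episode above 0.04 m).
It fails at once if a spare pin is pulled out of the rack (distance of any of pin_mid, pin_short from where it was at the start of the episode above 0.02 m).
It also fails if it takes over 72 s, if anything falls off the work surface, if the arm or the gripper's body presses on something with over 40 N, if the wrist force passes 120 N, or if a joint passes its speed limit or range.

## Working session

There is one attempt and no reset: what is moved stays moved. The work goes in short steps, Python scripts to look and compute and a tool call to move; the robot and the scene stay as the last step left them, time stands still between calls to the robot, and variables do not carry over. Pictures are saved under pics/ and viewed, at most 10 in all, crops included, and the job is handed in when it is done.

Besides the shell and the picture viewer there is one more tool, called as name(argument=value, ...), one argument or row to a line, values as JSON. drive_tool: Moves the arm, as the interface text tells. Its arguments: {"type":"object","properties":{"targets":{"type":"array","items":{"type":"object","properties":{"dx":{"type":"number"},"dy":{"type":"number"},"dz":{"type":"number"},"spin":{"type":"number"},"jaw":{"type":"number"}}}},"force":{"type":"number"}},"required":["targets"]}

```bash
mkdir -p pics; cat > h.py <<'E'
import numpy as np, cv2
from rig import r, vision, spotter
def K(n):
    c=vision.calibration(n); f=240/np.tan(np.radians(c["fovy"])/2); return c,f
def pix2w(n,u,v,d):
    c,f=K(n); u=np.asarray(u,float);v=np.asarray(v,float);d=np.asarray(d,float)
    p=np.stack([(u-c["cx"])*d/f,-(v-c["cy"])*d/f,-d,np.ones_like(d)],-1)
    return (p@np.linalg.inv(np.array(c["extrinsics"])).T)[...,:3]
def c2w(n,p):
    c,f=K(n); return (np.linalg.inv(np.array(c["extrinsics"]))@np.append(p,1))[:3]
def w2pix(n,P):
    c,f=K(n); p=np.array(c["extrinsics"])@np.append(P,1); return c["cx"]+f*p[0]/-p[2], c["cy"]-f*p[1]/-p[2]
def cloud(n,d):
    v,u=np.mgrid[0:480,0:640]; return pix2w(n,u,v,d)
E
python3 - <<'E'
from h import *
s=r.state(); print({k:np.round(v,3) for k,v in s.items()})
for n in("scene","top"):
    im,d=vision.camera(n); cv2.imwrite(f"pics/{n}0.png",im); np.save(f"{n}0.npy",d)
    c=vision.calibration(n); print(n,{k:np.round(v,3).tolist() for k,v in c.items()})
    for l in("fixture","cover_handle","pin_rack","pin_long","pin_mid","pin_short","meter","spool","flux_jar","crank_grip","mouse","mug"):
        o=spotter.search_frame(l,n); print(l,[(np.round(c2w(n,x["position"]),0).tolist(),round(x["confidence"],2)) for x in o[:2]])
E
```

```text
{'t': np.float64(0.0), 'qpos': array([ 1.2  ,  0.308,  1.508,  0.   ,  1.328, -0.074]), 'dq': array([-0.001,  0.   , -0.   , -0.001,  0.   , -0.   ]), 'joint_efforts': array([-1.0000e-03, -4.5755e+01, -2.5191e+01,  0.0000e+00,  1.4000e-02,
       -0.0000e+00]), 'ee_pos': array([168.485, 549.071, 249.385]), 'tool_rot': array([-0.   ,  0.148,  0.989, -0.001]), 'wrist_force': array([-0.065,  0.571,  0.348]), 'torque': array([-0.005,  0.108, -0.029]), 'gripper_force': np.float64(0.0), 'gripper_width': np.float64(85.321)}
scene {'fovy': 42.836, 'cx': 316.428, 'cy': 240.677, 'extrinsics': [[-0.222, 0.975, 0.01, 102.301], [-0.68, -0.162, 0.715, 264.355], [0.699, 0.152, 0.699, -1915.535], [0.0, 0.0, 0.0, 1.0]]}
fixture [([612.0, -34.0, 105.0], 0.9)]
cover_handle [([576.0, -48.0, 107.0], 0.68), ([513.0, 298.0, 32.0], 0.57)]
pin_rack [([512.0, 299.0, 31.0], 0.7)]
pin_long [([432.0, 295.0, 81.0], 0.68)]
pin_mid [([512.0, 300.0, 33.0], 0.57)]
pin_short [([483.0, 302.0, 65.0], 0.55)]
meter [([529.0, -298.0, 41.0], 0.84), ([436.0, 296.0, 80.0], 0.52)]
spool [([620.0, 314.0, 37.0], 0.88), ([369.0, 
[... 229 characters left out ...]
'extrinsics': [[-0.022, -1.0, 0.016, -3.835], [0.998, -0.02, 0.067, -518.36], [-0.067, 0.018, 0.998, -1449.254], [0.0, 0.0, 0.0, 1.0]]}
fixture [([572.0, -49.0, 106.0], 0.8)]
cover_handle [([570.0, -46.0, 108.0], 0.79)]
pin_rack [([480.0, 296.0, 38.0], 0.7)]
pin_long [([430.0, 292.0, 99.0], 0.56)]
pin_mid [([527.0, 301.0, 94.0], 0.64)]
pin_short [([361.0, 275.0, 40.0], 0.58), ([313.0, -448.0, 30.0], 0.58)]
meter [([505.0, -306.0, 35.0], 0.67)]
spool [([430.0, 291.0, 101.0], 0.57), ([610.0, 308.0, 32.0], 0.55)]
flux_jar [([361.0, 275.0, 43.0], 0.73)]
crank_grip [([525.0, 301.0, 91.0], 0.3)]
mouse [([315.0, -450.0, 29.0], 0.61), ([571.0, -47.0, 105.0], 0.41)]
mug [([624.0, 472.0, 40.0], 0.66)]
```

```bash
ls .; ls pics
```

```text
h.py
pics
scene0.npy
top0.npy
scene0.png
top0.png
```

View pics/scene0.png

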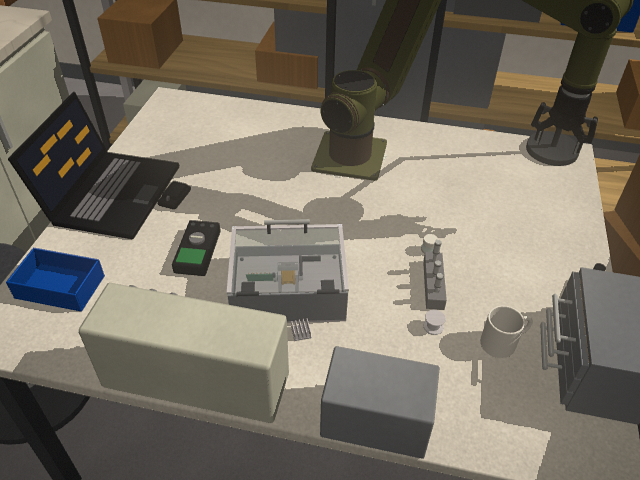

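View pics/top0.png

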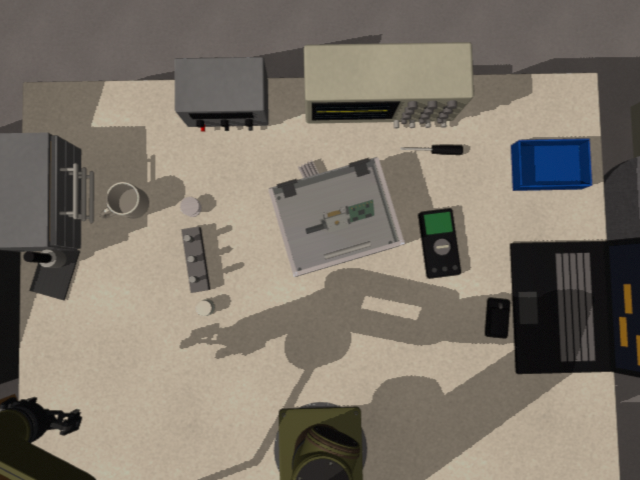

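```bash
python3 - <<'E'
from h import *
for n in("top","scene"):
    d=np.load(n+"0.npy"); P=cloud(n,d); ok=(d>0)
    Z=P[...,2]; near=ok&(P[...,0]>380)&(P[...,0]<800)&(P[...,1]<150)&(P[...,1]>-230)
    m=near&(Z>97)&(Z<117)
    R=cv2.minAreaRect(P[m][:,:2].astype(np.float32)); print(n,"cover",m.sum(),R,cv2.boxPoints(R).round(0).tolist())
    m=near&(Z>130)&(Z<160); q=P[m]; 
    if len(q): 
        R=cv2.minAreaRect(q[:,:2].astype(np.float32)); print("handle",m.sum(),q.mean(0).round(1),R)
    m=ok&(P[...,0]>360)&(P[...,0]<620)&(P[...,1]<340)&(P[...,1]>250)&(Z>25)&(Z<42)
    print("rack",m.sum(),cv2.minAreaRect(P[m][:,:2].astype(np.float32)))
    m=ok&(P[...,0]>380)&(P[...,0]<590)&(P[...,1]<345)&(P[...,1]>250)&(Z>60)
    k,lab,st,ce=cv2.connectedComponentsWithStats(m.astype(np.uint8))
    for i in range(1,k):
        if st[i,4]>5: q=P[lab==i]; print("pin",st[i,4],q.mean(0).round(1),np.median(q,0).round(1),"zmax",np.percentile(q[:,2],90).round(1))
    print("table z",np.median(Z[ok&(abs(P[...,0]-450)<30)&(abs(P[...,1]-200)<30)]))
E
```

```text
top cover 10362 ((572.7540893554688, -48.31602478027344), (223.14614868164062, 274.94439697265625), 15.295547485351562) [[429.0, 55.0], [501.0, -210.0], [717.0, -151.0], [644.0, 114.0]]
handle 246 [487.  -71.  146.9] ((487.17388916015625, -71.08245849609375), (11.843228340148926, 109.66497802734375), 15.297277450561523)
rack 1261 ((489.50347900390625, 301.8044738769531), (265.4834289550781, 51.70498275756836), 6.7476277351379395)
pin 51 [526.4 307.4  83.6] [526.3 306.8  86.9] zmax 91.6
pin 42 [477.  300.7  78.8] [476.3 300.3  80.1] zmax 85.2
pin 57 [428.1 292.9  94.9] [427.9 292.1  99.5] zmax 104.8
table z 0.35849478355885367
scene cover 8209 ((572.1953735351562, -46.95489501953125), (231.3029327392578, 274.55938720703125), 15.003745079040527) [[425.0, 56.0], [496.0, -209.0], [719.0, -150.0], [648.0, 116.0]]
handle 234 [490.5 -69.3 145.1] ((490.2528381347656, -69.24201965332031), (17.22832489013672, 109.37047576904297), 16.057344436645508)
rack 931 ((489.83001708984375, 303.22088623046875), (264.91021728515625, 51.7123908996582), 6.81648063659668)
pin 99 [433.2 296.3  86.6] [433.9 296.2  87.8] zmax 102.7
pin 61 [481.5 303.   75.3] [482.  303.1  76.6] zmax 83.3
pin 86 [531.6 310.2  78.9] [532.3 310.   80.5] zmax 90.9
table z 0.7612331107204682
```

drive_tool(
  targets=[
    {"spin":0.168,"jaw":0},
    {"spin":0.168},
    {"spin":0.168},
    {"spin":0.168},
    {"spin":0.168},
    {"spin":0.167},
  ],
)

```text
$.targets[0]: bad value
```

drive_tool(
  targets=[
    {"dx":-4.63,"dy":3.08},
    {"dx":-4.63,"dy":3.08},
    {"dx":-4.63,"dy":3.08},
    {"dx":-4.63,"dy":3.08},
    {"dx":-4.63,"dy":3.08},
    {"dx":-4.63,"dy":3.08},
  ],
)

```text
$.targets[0]: bad value
```

drive_tool(
  targets=[
    {"dx":-5.77,"dy":-0.57},
    {"dx":-5.77,"dy":-0.57},
    {"dx":-5.77,"dy":-0.57},
    {"dx":-5.77,"dy":-0.57},
    {"dx":-5.77,"dy":-0.57},
    {"dx":-5.77,"dy":-0.57},
    {"dx":-5.77,"dy":-0.57},
  ],
)

```text
$.targets[0]: bad value
```

drive_tool(
  targets=[
    {"dx":0,"dy":0,"dz":0,"spin":0.168,"jaw":0},
    {"dx":0,"dy":0,"dz":0,"spin":0.168,"jaw":0},
    {"dx":0,"dy":0,"dz":0,"spin":0.168,"jaw":0},
    {"dx":0,"dy":0,"dz":0,"spin":0.168,"jaw":0},
    {"dx":0,"dy":0,"dz":0,"spin":0.168,"jaw":0},
    {"dx":0,"dy":0,"dz":0,"spin":0.167,"jaw":0},
  ],
)

```text
t: 2.05
ee_pos: [168.8, 549.7, 250.3]
tool_rot: [0.0, 0.609, 0.793, 0.0]
wrist_force: [-0.1, -0.4, -0.2]
gripper_width: 85.3
gripper_force: 0.0
```

drive_tool(
  targets=[
    {"dx":-4.63,"dy":3.08,"dz":0,"spin":0,"jaw":0},
    {"dx":-4.63,"dy":3.08,"dz":0,"spin":0,"jaw":0},
    {"dx":-4.63,"dy":3.08,"dz":0,"spin":0,"jaw":0},
    {"dx":-4.63,"dy":3.08,"dz":0,"spin":0,"jaw":0},
    {"dx":-4.63,"dy":3.08,"dz":0,"spin":0,"jaw":0},
    {"dx":-4.63,"dy":3.08,"dz":0,"spin":0,"jaw":0},
  ],
)

```text
t: 2.8
ee_pos: [421.3, 329.0, 250.5]
tool_rot: [0.0, 0.607, 0.795, 0.0]
wrist_force: [0.7, -0.1, 0.4]
gripper_width: 85.2
gripper_force: 0.0
```

drive_tool(
  targets=[
    {"dx":-5.77,"dy":-0.57,"dz":0,"spin":0,"jaw":0},
    {"dx":-5.77,"dy":-0.57,"dz":0,"spin":0,"jaw":0},
    {"dx":-5.77,"dy":-0.57,"dz":0,"spin":0,"jaw":0},
    {"dx":-5.77,"dy":-0.57,"dz":0,"spin":0,"jaw":0},
    {"dx":-5.77,"dy":-0.57,"dz":0,"spin":0,"jaw":0},
    {"dx":-5.77,"dy":-0.57,"dz":0,"spin":0,"jaw":0},
    {"dx":-5.77,"dy":-0.57,"dz":0,"spin":0,"jaw":0},
  ],
)

```text
t: 3.68
ee_pos: [488.0, -71.9, 250.6]
tool_rot: [0.0, 0.607, 0.795, 0.0]
wrist_force: [0.2, 0.3, -0.2]
gripper_width: 85.4
gripper_force: 0.0
```

drive_tool(
  targets=[
    {"dx":0,"dy":0,"dz":3.5,"spin":0,"jaw":0},
    {"dx":0,"dy":0,"dz":3.5,"spin":0,"jaw":0},
    {"dx":0,"dy":0,"dz":3.4,"spin":0,"jaw":0},
    {"dx":0,"dy":0,"dz":0,"spin":0,"jaw":1},
    {"dx":0,"dy":0,"dz":0,"spin":0,"jaw":1},
    {"dx":0,"dy":0,"dz":0,"spin":0,"jaw":1},
    {"dx":0,"dy":0,"dz":0,"spin":0,"jaw":1},
  ],
  force=40,
)

```text
t: 4.55
ee_pos: [488.6, -70.0, 147.6]
tool_rot: [0.001, 0.607, 0.795, 0.001]
wrist_force: [-0.4, 0.0, -0.3]
gripper_width: 12.6
gripper_force: 2.0
```

```bash
python3 -c "
import numpy as np
R=198.9;p=0.1974
th=np.linspace(0,1.45,17);x=-R*np.cos(p+th);z=R*np.sin(p+th)
print([{'dx':0,'dy':round(float(a)/10,2),'dz':round(-float(b)/10,2),'spin':0,'jaw':1} for a,b in zip(np.diff(x),np.diff(z))])"
```

```text
[{'dx': 0, 'dy': 0.43, 'dz': -1.75, 'spin': 0, 'jaw': 1}, {'dx': 0, 'dy': 0.59, 'dz': -1.7, 'spin': 0, 'jaw': 1}, {'dx': 0, 'dy': 0.74, 'dz': -1.64, 'spin': 0, 'jaw': 1}, {'dx': 0, 'dy': 0.89, 'dz': -1.57, 'spin': 0, 'jaw': 1}, {'dx': 0, 'dy': 1.03, 'dz': -1.48, 'spin': 0, 'jaw': 1}, {'dx': 0, 'dy': 1.16, 'dz': -1.38, 'spin': 0, 'jaw': 1}, {'dx': 0, 'dy': 1.28, 'dz': -1.27, 'spin': 0, 'jaw': 1}, {'dx': 0, 'dy': 1.39, 'dz': -1.15, 'spin': 0, 'jaw': 1}, {'dx': 0, 'dy': 1.48, 'dz': -1.02, 'spin': 0, 'jaw': 1}, {'dx': 0, 'dy': 1.57, 'dz': -0.88, 'spin': 0, 'jaw': 1}, {'dx': 0, 'dy': 1.64, 'dz': -0.74, 'spin': 0, 'jaw': 1}, {'dx': 0, 'dy': 1.7, 'dz': -0.59, 'spin': 0, 'jaw': 1}, {'dx': 0, 'dy': 1.75, 'dz': -0.43, 'spin': 0, 'jaw': 1}, {'dx': 0, 'dy': 1.78, 'dz': -0.27, 'spin': 0, 'jaw': 1}, {'dx': 0, 'dy': 1.8, 'dz': -0.11, 'spin': 0, 'jaw': 1}, {'dx': 0, 'dy': 1.8, 'dz': 0.06, 'spin': 0, 'jaw': 1}]
```

drive_tool(
  targets=[
    {"dx":0,"dy":0.43,"dz":-1.75,"spin":0,"jaw":1},
    {"dx":0,"dy":0.59,"dz":-1.7,"spin":0,"jaw":1},
    {"dx":0,"dy":0.74,"dz":-1.64,"spin":0,"jaw":1},
    {"dx":0,"dy":0.89,"dz":-1.57,"spin":0,"jaw":1},
    {"dx":0,"dy":1.03,"dz":-1.48,"spin":0,"jaw":1},
    {"dx":0,"dy":1.16,"dz":-1.38,"spin":0,"jaw":1},
    {"dx":0,"dy":1.28,"dz":-1.27,"spin":0,"jaw":1},
    {"dx":0,"dy":1.39,"dz":-1.15,"spin":0,"jaw":1},
  ],
)

```text
t: 5.55
ee_pos: [555.7, -51.8, 266.8]
tool_rot: [-0.002, 0.607, 0.795, -0.004]
wrist_force: [-12.4, -5.5, 10.0]
gripper_width: 10.4
gripper_force: 39.5
```

drive_tool(
  targets=[
    {"dx":0,"dy":1.48,"dz":-1.02,"spin":0,"jaw":1},
    {"dx":0,"dy":1.57,"dz":-0.88,"spin":0,"jaw":1},
    {"dx":0,"dy":1.64,"dz":-0.74,"spin":0,"jaw":1},
    {"dx":0,"dy":1.7,"dz":-0.59,"spin":0,"jaw":1},
    {"dx":0,"dy":1.75,"dz":-0.43,"spin":0,"jaw":1},
    {"dx":0,"dy":1.78,"dz":-0.27,"spin":0,"jaw":1},
    {"dx":0,"dy":1.7,"dz":-0.11,"spin":0,"jaw":1},
    {"dx":0,"dy":0,"dz":0,"spin":0,"jaw":1},
  ],
)

```text
t: 6.55
ee_pos: [674.3, -19.5, 308.4]
tool_rot: [0.002, 0.607, 0.795, 0.001]
wrist_force: [-0.5, -0.4, 5.0]
gripper_width: 10.1
gripper_force: 42.6
```

drive_tool(
  targets=[
    {"dx":0,"dy":0,"dz":0,"spin":0,"jaw":0},
    {"dx":0,"dy":0.5,"dz":0,"spin":0,"jaw":0},
    {"dx":0,"dy":0.5,"dz":0,"spin":0,"jaw":0},
    {"dx":0,"dy":0,"dz":0,"spin":0,"jaw":0},
    {"dx":0,"dy":0,"dz":-3,"spin":0,"jaw":0},
    {"dx":0,"dy":0,"dz":-4,"spin":0,"jaw":0},
    {"dx":0,"dy":0,"dz":-4,"spin":0,"jaw":0},
  ],
)

```text
t: 7.42
ee_pos: [681.2, -17.2, 416.8]
tool_rot: [-0.001, 0.607, 0.795, -0.001]
wrist_force: [0.1, 0.3, 0.0]
gripper_width: 85.4
gripper_force: 0.0
```

```bash
python3 - <<'E'
from h import *
n="scene"; im,d=vision.camera(n); cv2.imwrite("pics/s1.png",im); print(r.state()["ee_pos"])
P=cloud(n,d); np.save("P1.npy",P)
c,s=np.cos(.266),np.sin(.266)
F=np.stack([(P[...,0]-572)*c+(P[...,1]+48)*s,-(P[...,0]-572)*s+(P[...,1]+48)*c,P[...,2]],-1)
m=(d>0)&(abs(F[...,1])<150)&(F[...,0]>0)&(F[...,0]<140)&(F[...,2]>200)&(F[...,2]<340); q=F[m]
print(m.sum(),q.min(0),q.max(0))
for l in("bushing","crank_grip","cover_handle","cover"):
    o=spotter.search_frame(l,n); print(l,[(np.round(c2w(n,x["position"]),0).tolist(),round(x["confidence"],2)) for x in o[:2]])
E
```

```text
[682.91908893 -17.30846904 423.67840504]
8319 [  17.70379121 -136.34656368  200.02194259] [133.72895374 138.08216194 325.02330506]
bushing []
crank_grip [([526.0, -299.0, 41.0], 0.61)]
cover_handle [([661.0, -23.0, 243.0], 0.81)]
cover [([658.0, -23.0, 243.0], 0.94), ([530.0, 312.0, 72.0], 0.32)]
```

drive_tool(
  targets=[
    {"dx":0,"dy":-4.5,"dz":0,"spin":0,"jaw":0},
    {"dx":0,"dy":-4.5,"dz":0,"spin":0,"jaw":0},
    {"dx":0,"dy":-4.5,"dz":0,"spin":0,"jaw":0},
    {"dx":4,"dy":-4.5,"dz":0,"spin":0,"jaw":0},
    {"dx":4,"dy":-4,"dz":0,"spin":0,"jaw":0},
    {"dx":6,"dy":0,"dz":0,"spin":0,"jaw":0},
    {"dx":6,"dy":0,"dz":0,"spin":0,"jaw":0},
  ],
)

```text
t: 8.55
ee_pos: [415.0, 118.7, 414.7]
tool_rot: [-0.001, 0.608, 0.794, -0.001]
wrist_force: [0.4, 0.4, -0.8]
gripper_width: 85.4
gripper_force: 0.0
```

```bash
cat >> h.py <<'E'
c_,s_=np.cos(.266),np.sin(.266); O=np.array([572.,-48.])
def w2f(P):
    P=np.asarray(P,float); return np.stack([(P[...,0]-O[0])*c_+(P[...,1]-O[1])*s_,-(P[...,0]-O[0])*s_+(P[...,1]-O[1])*c_,P[...,2]],-1)
def f2w(p): return np.array([O[0]+p[0]*c_-p[1]*s_,O[1]+p[0]*s_+p[1]*c_,p[2]])
E
python3 - <<'E'
from h import *
n="top"; im,d=vision.camera(n); print(r.state()["ee_pos"],w2f(r.state()["ee_pos"]))
u,v=[int(x) for x in w2pix(n,f2w([0,0,60]))]; print(u,v)
cr=im[v-80:v+80,u-100:u+100]; cv2.imwrite("pics/t1.png",cv2.resize(cr,None,fx=4,fy=3.75,interpolation=cv2.INTER_CUBIC)[:600])
F=w2f(cloud(n,d)); np.save("F1.npy",F)
m=(d>0)&(F[...,1]>38)&(F[...,1]<85)&(abs(F[...,0])<80)&(F[...,2]>35)&(F[...,2]<130); q=F[m]
print(m.sum(),np.median(q,0).round(1),q.min(0).round(1),q.max(0).round(1))
for l in("bushing","crank_grip"):
    o=spotter.search_frame(l,n); print(l,[(np.round(w2f(c2w(n,x["position"])),0).tolist(),round(x["confidence"],2)) for x in o[:2]])
# guide plate
m=(d>0)&(abs(F[...,1])<30)&(abs(F[...,0])<40)&(F[...,2]>45)&(F[...,2]<130)
q=F[m]; print(m.sum(), cv2.minAreaRect(q[:,:2].astype(np.float32)))
E
```

```text
[412.43890096 125.8333621  414.74267616] [-108.25304147  209.6641627   414.74267616]
334 217
98 [-14.7  58.5  93.7] [-21.5  38.5  84. ] [ -7.2  78.4 100.8]
bushing [([94.0, -319.0, 24.0], 0.72), ([-4.0, -48.0, 50.0], 0.67)]
crank_grip [([-2.0, -48.0, 51.0], 0.77)]
416 ((-5.512897491455078, 0.16274642944335938), (49.97803497314453, 59.683265686035156), 0.547214150428772)
```

View pics/t1.png

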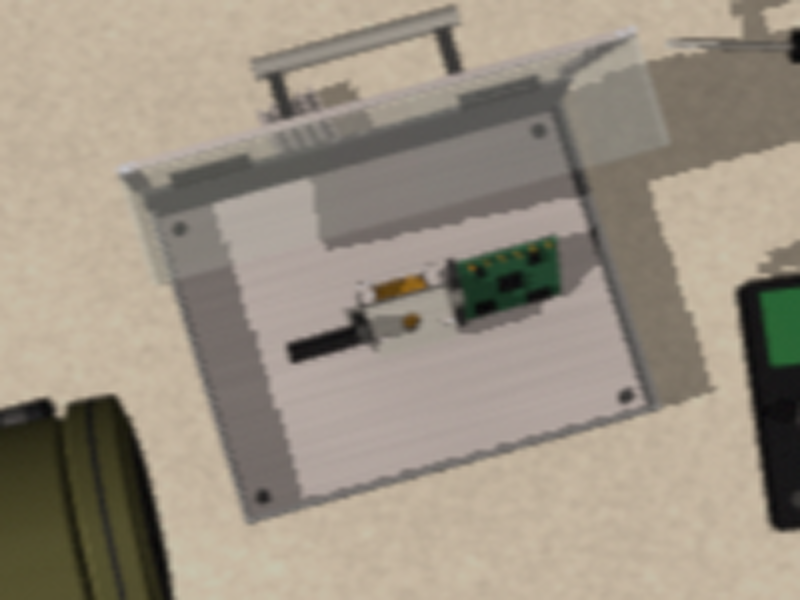

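```bash
python3 - <<'E'
from h import *
F=np.load("F1.npy")
# guide plate plane points: 
m=(abs(F[...,1])<24)&(F[...,0]>-34)&(F[...,0]<5)&(F[...,2]>52)&(F[...,2]<90)
q=F[m]; print(len(q),q.min(0).round(1),q.max(0).round(1))
a=np.polyfit(q[:,0],q[:,2],1); print("slope",a,"z at -13.5",np.polyval(a,-13.5),"y mid",(q[:,1].min()+q[:,1].max())/2)
m=(abs(F[...,1])<130)&(F[...,0]>-125)&(F[...,0]<-95)&(F[...,2]>30)&(F[...,2]<50); q=F[m]; print("front wall",len(q),q[:,0].min(),q[:,0].max(),np.median(q[:,0]))
for s in(1,-1):
    m=(abs(F[...,1]*s-133)<12)&(F[...,0]>-90)&(F[...,0]<0)&(F[...,2]>30)&(F[...,2]<50); q=F[m]; print("side",s,len(q),np.median(q[:,1]))
E
```

```text
283 [-30.5 -23.9  52.3] [ 5.  23.9 80.9]
slope [ 0.40017908 74.45189082] z at -13.5 69.04947322006471 y mid -0.007546351803135565
front wall 175 -110.91469891936703 -106.84034354560582 -108.96575097741514
side 1 60 132.72673826624055
side -1 80 -132.1948929699558
```

drive_tool(
  targets=[
    {"dx":-5.07,"dy":0,"dz":0,"spin":0,"jaw":0},
    {"dx":-5.07,"dy":0,"dz":0,"spin":0,"jaw":0},
    {"dx":-5.07,"dy":0,"dz":3,"spin":0,"jaw":0},
    {"dx":0,"dy":0,"dz":6,"spin":0,"jaw":0},
    {"dx":0,"dy":0,"dz":6,"spin":0,"jaw":0},
    {"dx":0,"dy":0,"dz":6,"spin":0,"jaw":0},
    {"dx":0,"dy":0,"dz":6,"spin":0,"jaw":0},
    {"dx":0,"dy":0,"dz":6,"spin":0,"jaw":0},
  ],
)

```text
t: 9.7
ee_pos: [456.1, -30.2, 83.7]
tool_rot: [-0.0, 0.608, 0.794, -0.001]
wrist_force: [1.5, 0.5, 0.0]
gripper_width: 85.3
gripper_force: 0.0
```

```bash
python3 - <<'E'
from h import *
print(w2f(r.state()["ee_pos"]))
E
```

```text
[-107.13112073   47.65349204   83.74208176]
```

drive_tool(
  targets=[
    {"dx":1.0,"dy":0,"dz":1.1,"spin":0,"jaw":0},
    {"dx":0,"dy":1.5,"dz":0,"spin":0,"jaw":0},
    {"dx":0,"dy":1.0,"dz":0,"spin":0,"jaw":0},
    {"dx":0,"dy":0.8,"dz":0,"spin":0,"jaw":0},
    {"dx":0,"dy":0.8,"dz":0,"spin":0,"jaw":0},
    {"dx":0,"dy":0.7,"dz":0,"spin":0,"jaw":0},
    {"dx":0,"dy":0.5,"dz":0,"spin":0,"jaw":0},
    {"dx":0,"dy":0,"dz":0,"spin":0,"jaw":0},
  ],
)

```text
t: 10.7
ee_pos: [506.3, -5.0, 75.1]
tool_rot: [0.0, 0.607, 0.795, 0.0]
wrist_force: [0.2, 0.6, 0.3]
gripper_width: 85.6
gripper_force: 0.0
```

```bash
cat > crank.py <<'E'
from h import *
n="top"; im,d=vision.camera(n); s=r.state(); print("tcp f",w2f(s["ee_pos"]).round(1))
F=w2f(cloud(n,d)); np.save("F2.npy",F)
dark=im.max(2)<70
m=(d>0)&dark&(F[...,1]>40)&(F[...,1]<85)&(abs(F[...,0])<50)&(F[...,2]>60)&(F[...,2]<104); q=F[m]
if len(q): 
    x=(q[:,0].min()+q[:,0].max())/2; print("peg",m.sum(),np.median(q,0).round(1),q.min(0).round(1),q.max(0).round(1),"q=",round(.349-np.arcsin(np.clip(np.median(q[:,0])/50,-1,1)),3))
# board plane angle: green
g=(d>0)&(im[...,1]>im[...,2]+15)&(im[...,1]>im[...,0]+8)&(F[...,1]<-25)&(F[...,1]>-90)&(abs(F[...,0])<50)&(F[...,2]>0)&(F[...,2]<100)
q=F[g]; 
if len(q)>20: print("board",len(q),"slope deg",np.degrees(np.arctan(np.polyfit(q[:,0],q[:,2],1)[0])).round(1),q.min(0).round(0),q.max(0).round(0))
u,v=[int(x) for x in w2pix(n,f2w([0,0,60]))]
cv2.imwrite("pics/t2.png",cv2.resize(im[v-60:v+60,u-80:u+80],None,fx=5,fy=5,interpolation=cv2.INTER_CUBIC))
E
python3 crank.py
```

```text
tcp f [-52.5  58.9  75. ]
board 333 slope deg 32.0 [-29. -90.  20.] [ 26. -38.  67.]
```

```bash
python3 - <<'E'
from h import *
for f in("F1","F2"):
    F=np.load(f+".npy"); m=(F[...,1]<-42)&(F[...,1]>-85)&(abs(F[...,0])<45)&(F[...,2]>16)&(F[...,2]<95); q=F[m]
    vx,vy,x0,y0=cv2.fitLine(q[:,[0,2]].astype(np.float32),cv2.DIST_HUBER,0,.01,.01).ravel(); print(f,len(q),np.degrees(np.arctan2(vy,vx)),x0,y0,q.min(0).round(),q.max(0).round())
E
```

```text
F1 268 58.74571 0.09877773 46.88059 [-19. -85.  16.] [ 17. -42.  73.]
F2 387 32.529697 0.42546704 43.707947 [-30. -85.  20.] [ 28. -43.  67.]
```

View pics/t2.png

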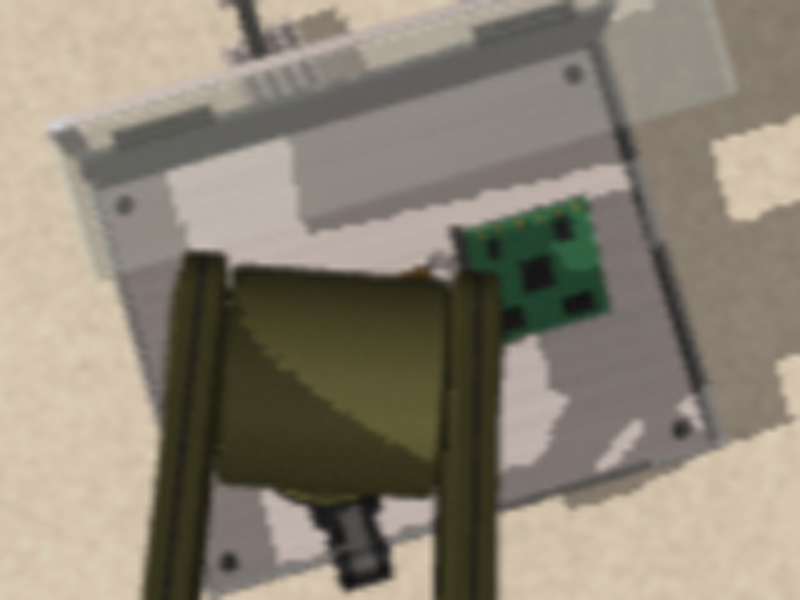

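drive_tool(
  targets=[
    {"dx":0,"dy":0.3,"dz":0,"spin":0,"jaw":0},
    {"dx":0,"dy":0.3,"dz":0,"spin":0,"jaw":0},
    {"dx":0,"dy":0,"dz":0,"spin":0,"jaw":0},
  ],
)

```text
t: 11.12
ee_pos: [511.5, -3.5, 75.0]
tool_rot: [-0.0, 0.607, 0.795, 0.0]
wrist_force: [-0.5, -0.1, -0.1]
gripper_width: 85.6
gripper_force: 0.2
```

```bash
cat > slope.py <<'E'
import subprocess
from h import *
im,d=vision.camera("top"); F=w2f(cloud("top",d)); F[d<=0]=999
print("tcp f",w2f(r.state()["ee_pos"]).round(1))
m=(F[...,1]<-42)&(F[...,1]>-85)&(abs(F[...,0])<45)&(F[...,2]>16)&(F[...,2]<95); q=F[m]
vx,vy,x0,y0=cv2.fitLine(q[:,[0,2]].astype(np.float32),cv2.DIST_HUBER,0,.01,.01).ravel(); print(len(q),np.degrees(np.arctan2(vy,vx)))
m=(F[...,1]<78)&(F[...,1]>40)&(abs(F[...,0])<60)&(F[...,2]>60)&(F[...,2]<105); q=F[m]
if len(q): print("peg",len(q),np.median(q,0).round(1),q.min(0).round(1),q.max(0).round(1),"q",.349-np.arctan2(np.median(q[:,0]),47))
cv2.imwrite("pics/t3.png",im)
E
python3 slope.py
```

```text
tcp f [-46.7  58.9  75. ]
400 26.235258
```

drive_tool(
  targets=[
    {"dx":0,"dy":-3,"dz":0,"spin":0,"jaw":0},
    {"dx":0,"dy":-3,"dz":-3,"spin":0,"jaw":0},
    {"dx":0,"dy":0,"dz":-6,"spin":0,"jaw":0},
    {"dx":0,"dy":0,"dz":-6,"spin":0,"jaw":0},
    {"dx":5.14,"dy":0.99,"dz":-3.5,"spin":0,"jaw":0},
    {"dx":5.14,"dy":0.99,"dz":0,"spin":0,"jaw":0},
    {"dx":5.14,"dy":0.99,"dz":0,"spin":0,"jaw":0},
    {"dx":5.14,"dy":0.99,"dz":0,"spin":0,"jaw":0},
  ],
)

```text
t: 12.18
ee_pos: [437.8, 190.8, 260.5]
tool_rot: [0.001, 0.607, 0.795, 0.001]
wrist_force: [1.0, -1.0, -0.9]
gripper_width: 84.9
gripper_force: 0.0
```

drive_tool(
  targets=[
    {"dx":5.14,"dy":0.99,"dz":0,"spin":0,"jaw":0},
    {"dx":5.14,"dy":0.99,"dz":0,"spin":0,"jaw":0},
    {"dx":0,"dy":0,"dz":0,"spin":-0.175,"jaw":0},
    {"dx":0,"dy":0,"dz":0,"spin":-0.175,"jaw":0},
    {"dx":0,"dy":0,"dz":0,"spin":-0.175,"jaw":0},
    {"dx":0,"dy":0,"dz":0,"spin":-0.175,"jaw":0},
    {"dx":0,"dy":0,"dz":0,"spin":-0.175,"jaw":0},
    {"dx":0,"dy":0,"dz":0,"spin":-0.175,"jaw":0},
  ],
)

```text
t: 13.18
ee_pos: [429.9, 293.6, 260.0]
tool_rot: [0.0, 0.124, 0.992, 0.0]
wrist_force: [-0.1, -0.1, 0.0]
gripper_width: 85.7
gripper_force: 0.0
```

drive_tool(
  targets=[
    {"dx":0,"dy":0,"dz":0,"spin":-0.175,"jaw":0},
    {"dx":0,"dy":0,"dz":0,"spin":-0.175,"jaw":0},
    {"dx":0,"dy":0,"dz":0,"spin":-0.171,"jaw":0},
    {"dx":0,"dy":0,"dz":0,"spin":0,"jaw":0},
  ],
)

```text
t: 13.68
ee_pos: [429.9, 293.6, 259.9]
tool_rot: [0.0, -0.132, 0.991, 0.0]
wrist_force: [-0.6, -0.2, 0.2]
gripper_width: 85.7
gripper_force: 0.0
```

```bash
python3 slope.py
```

```text
tcp f [-47.3 366.9 260. ]
435 24.59829
peg 91 [15.  59.  92.6] [ 8.4 40.5 82.7] [22.6 77.9 99.5] q 0.03936746789835771
```

drive_tool(
  targets=[
    {"dx":0,"dy":0,"dz":5.5,"spin":0,"jaw":0},
    {"dx":0,"dy":0,"dz":5.5,"spin":0,"jaw":0},
    {"dx":0,"dy":0,"dz":5.6,"spin":0,"jaw":0},
    {"dx":0,"dy":0,"dz":0,"spin":0,"jaw":0.3},
    {"dx":0,"dy":0,"dz":0,"spin":0,"jaw":1},
    {"dx":0,"dy":0,"dz":0,"spin":0,"jaw":1},
    {"dx":0,"dy":0,"dz":0,"spin":0,"jaw":1},
    {"dx":0,"dy":0,"dz":0,"spin":0,"jaw":1},
  ],
  force=25,
)

```text
t: 14.72
ee_pos: [431.1, 294.5, 95.8]
tool_rot: [0.002, -0.133, 0.991, 0.001]
wrist_force: [-1.0, 1.6, 5.9]
gripper_width: 13.8
gripper_force: 25.2
```

drive_tool(
  targets=[
    {"dx":0,"dy":0,"dz":-0.7,"spin":0,"jaw":1},
    {"dx":0,"dy":0,"dz":-0.7,"spin":0,"jaw":1},
    {"dx":0,"dy":0,"dz":-0.5,"spin":0,"jaw":1},
    {"dx":0,"dy":0,"dz":0,"spin":0,"jaw":1},
  ],
)

```text
t: 15.22
ee_pos: [430.2, 293.8, 113.5]
tool_rot: [0.001, -0.133, 0.991, 0.0]
wrist_force: [0.9, 1.3, 0.0]
gripper_width: 13.7
gripper_force: 24.7
```

```bash
cat > pin.py <<'E'
from h import *
import sys
s=r.state(); e=np.array(s["ee_pos"]); print("tcp",e.round(1),"f",w2f(e).round(1),"F",np.round(s["wrist_force"],1),s["gripper_width"])
n="scene"; im,d=vision.camera(n)
u,v=[int(x) for x in w2pix(n,e-[0,0,30])]
cv2.imwrite(f"pics/{sys.argv[1]}.png",cv2.resize(im[max(v-50,0):v+50,u-65:u+65],None,fx=6,fy=6,interpolation=cv2.INTER_CUBIC))
F=w2f(cloud(n,d)); f=w2f(e)
m=(d>0)&(abs(F[...,0]-f[0])<70)&(abs(F[...,1]-f[1])<14)&(F[...,2]<e[2]-20)&(F[...,2]>37); q=F[m]
for z in range(int(e[2])-24,36,-6):
    k=q[abs(q[:,2]-z)<3]
    if len(k): print(z,len(k),(k.min(0)-f).round(1)[:2],(np.median(k,0)-f).round(1)[:2],(k.max(0)-f).round(1)[:2])
E
python3 pin.py p1
```

```text
tcp [430.2 293.8 113.5] f [-47.  367.  113.5] F [0.9 1.3 0. ] 13.713002332365933
89 11 [ 1.  -7.1] [ 6.8 -0.6] [9.5 6.6]
83 26 [  2.8 -11.4] [48.1 -3.7] [58.5  6. ]
77 25 [ -6.3 -11.5] [49.4 -3.4] [58.3  3.6]
71 18 [ -2.5 -11. ] [49.9 -3.3] [59.5  5.1]
65 19 [ -3.  -11.3] [53.6 -3. ] [58.6  6.5]
59 14 [ -3.3 -12.5] [53.9 -0.7] [58.2  4.1]
53 16 [ -0.5 -11.3] [48. -2.] [57.3  5.2]
47 25 [-69.4 -11.4] [ 1.4 -4.1] [58.5  6.1]
41 57 [-69.8 -13. ] [-6.5 -4.2] [67.  13.8]
```

drive_tool(
  targets=[
    {"dx":0.6,"dy":0,"dz":-0.1,"spin":0,"jaw":1},
    {"dx":0.6,"dy":0,"dz":0,"spin":0,"jaw":1},
    {"dx":0.6,"dy":0,"dz":0.05,"spin":0,"jaw":1},
    {"dx":0.6,"dy":0,"dz":0.1,"spin":0,"jaw":1},
    {"dx":0.6,"dy":0,"dz":0.15,"spin":0,"jaw":1},
    {"dx":0.6,"dy":0,"dz":0.2,"spin":0,"jaw":1},
    {"dx":0,"dy":0,"dz":0,"spin":0,"jaw":1},
  ],
)

```text
t: 16.15
ee_pos: [394.0, 283.6, 108.6]
tool_rot: [-0.001, -0.133, 0.991, -0.0]
wrist_force: [0.1, 1.1, 0.5]
gripper_width: 13.9
gripper_force: 24.4
```

```bash
python3 pin.py p2
```

```text
tcp [394.  283.6 108.6] f [-84.6 366.7 108.6] F [0.1 1.1 0.5] 13.892870145574868
84 10 [15.4 -6.9] [19.7 -2.2] [25.9  4.7]
78 11 [17.6 -4.2] [20.9  0.5] [28.4  7.9]
72 6 [20.  -1.2] [22.8  2.3] [24.7  6.3]
66 13 [21.8 -3.8] [25.9  3.3] [27.7  6.8]
60 11 [23.2 -3.8] [29.4  0.3] [37.1  3.8]
54 8 [25.1 -3.5] [31.   0.3] [37.   4.8]
48 23 [-45.6 -11.1] [-22.9   0.1] [38.6  5.8]
42 66 [-48.6 -14. ] [-23.2  -1.7] [50.4 13.4]
```

View pics/p2.png

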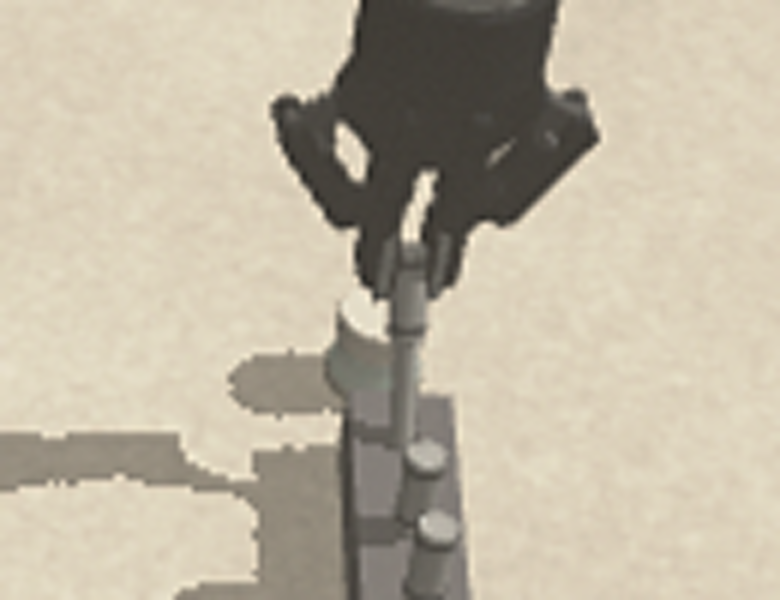

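drive_tool(
  targets=[
    {"dx":0.4,"dy":0,"dz":-0.9,"spin":0,"jaw":1},
    {"dx":0.4,"dy":0,"dz":-0.9,"spin":0,"jaw":1},
    {"dx":0.2,"dy":0,"dz":-2,"spin":0,"jaw":1},
    {"dx":0,"dy":0,"dz":-4,"spin":0,"jaw":1},
    {"dx":0,"dy":0,"dz":-4,"spin":0,"jaw":1},
    {"dx":0,"dy":0,"dz":-2,"spin":0,"jaw":1},
    {"dx":0,"dy":0,"dz":0,"spin":0,"jaw":1},
  ],
)

```text
t: 17.08
ee_pos: [385.8, 281.5, 248.8]
tool_rot: [0.002, -0.133, 0.991, 0.001]
wrist_force: [0.6, 0.2, -1.3]
gripper_width: 13.9
gripper_force: 24.4
```

```bash
cat > tip.py <<'E'
from h import *
import sys
s=r.state(); e=np.array(s["ee_pos"]); f=w2f(e); print("tcp f",f.round(1),s["gripper_width"])
cl=[]
for n in("scene","top"):
    im,d=vision.camera(n); cv2.imwrite(f"pics/{sys.argv[1]}_{n}.png",im); F=w2f(cloud(n,d))-f
    m=(d>0)&(abs(F[...,0])<60)&(abs(F[...,1])<14)&(F[...,2]<-21)&(F[...,2]>-100)
    q=F[m]; print(n,len(q),q.min(0).round(1),q.max(0).round(1))
    if n=="top" or len(q)<15: continue
    for lo,hi in((-36,-22),(-95,-38)):
        k=q[(q[:,2]>lo)&(q[:,2]<hi)]
        if len(k)>8: a=np.polyfit(k[:,2],k[:,0],1); print(lo,hi,len(k),"slope",a[0].round(3),np.degrees(np.arctan(a[0])).round(1),"x at mid",np.polyval(a,(lo+hi)/2).round(1),"y",np.median(k[:,1]).round(1))
    for z in range(-24,-95,-6):
        k=q[abs(q[:,2]-z)<3]
        if len(k): print(z,len(k),k.min(0)[:2].round(1),np.median(k,0)[:2].round(1),k.max(0)[:2].round(1))
    # predicted line in the image: 25 deg through TCP
E
python3 tip.py p3
```

```text
tcp f [-93.1 366.8 248.8] 13.856599477588786
scene 106 [ 12.2  -7.6 -76.7] [ 43.8   7.6 -21. ]
-36 -22 28 slope -0.031 -1.8 x at mid 19.4 y -0.8
-95 -38 67 slope -0.441 -23.8 x at mid 37.0 y 0.6
-24 19 [12.2 -7.6] [19.8 -1.8] [25.9  7.6]
-30 5 [15.8 -4.5] [20.   0.3] [20.7  7.1]
-36 17 [15.5 -3.5] [21.  -0.3] [31.3  6.9]
-42 14 [18.4 -3.9] [25.  0.] [34.7  6.2]
-48 14 [24.6 -3.3] [30.3  0.3] [37.4  4.3]
-54 6 [28.8 -2.4] [31.3  0. ] [35.7  4.7]
-60 13 [28.2 -2.4] [35.4  1.4] [39.2  6. ]
-66 10 [32.  -4.4] [37.9  1.1] [42.9  6. ]
-72 7 [30.4 -2.7] [38.   0.6] [43.8  5.6]
-78 1 [36.8  4.5] [36.8  4.5] [36.8  4.5]
top 32 [ 13.9  -9.2 -76.9] [ 37.5   3.2 -21.8]
```

```bash
cat > fit.py <<'E'
from h import *
from scipy.optimize import least_squares
s=r.state(); e=np.array(s["ee_pos"]); f=w2f(e); print("tcp f",f.round(1),s["gripper_width"])
A=[];T=[]
for n in("scene","top","scene"):
    im,d=vision.camera(n); F=w2f(cloud(n,d))-f
    m=(d>0)&(abs(F[...,0])<60)&(abs(F[...,1])<12)&(F[...,2]<-20)&(F[...,2]>-95)&(F[...,0]>5)
    A.append(F[m])
q=np.vstack(A)
def axis(p):
    a,x0,y0,b=p; u=np.array([np.sin(a),b,-np.cos(a)]); return np.array([x0,y0,-50.]),u/np.linalg.norm(u)
def res(p,full=False):
    o,u=axis(p); w=q-o; t=w@u; rr=np.linalg.norm(w-np.outer(t,u),axis=1)
    # shoulder where the head starts: along-axis position p0 from the tip
    return (rr-5)[sel] if not full else (t,rr)
sel=np.ones(len(q),bool); p=np.array([.43,27,0,0.])
for it in range(6):
    t,rr=res(p,True); sel=(rr<8)&(t>-12)&(t<18)
    p=least_squares(res,p,loss="soft_l1",f_scale=1).x
t,rr=res(p,True); ax=rr<8; print(sel.sum(),"angle deg",np.degrees(p[0]).round(1),"x0 at z-50",p[1].round(1),"y",p[2].round(1),"b",p[3].round(3),"rms",np.sqrt(np.mean(res(p)**2)).round(2))
o,u=axis(p); tt=np.percentile(t[ax],99); print("tip rel",(o+u*tt).round(1),"axis at z0",(o+u*(-(50)/(-u[2]) )).round(1))
E
python3 fit.py
```

```text
tcp f [-94.5 366.5 246.4] 13.417403576338222
111 angle deg 21.5 x0 at z-50 24.4 y 1.7 b -0.068 rms 1.48
tip rel [ 35.5  -0.4 -78.2] axis at z0 [4.7 5.4 0. ]
```

drive_tool(
  targets=[
    {"dx":0,"dy":-5.2,"dz":0,"spin":0,"jaw":1},
    {"dx":0,"dy":-5.2,"dz":0,"spin":0,"jaw":1},
    {"dx":0,"dy":-5.2,"dz":0,"spin":0,"jaw":1},
    {"dx":0,"dy":-5.2,"dz":0,"spin":0,"jaw":1},
    {"dx":0,"dy":-5.2,"dz":0,"spin":0,"jaw":1},
    {"dx":0,"dy":-5.2,"dz":0,"spin":0,"jaw":1},
    {"dx":0,"dy":-3.6,"dz":0,"spin":0,"jaw":1},
    {"dx":0,"dy":-1.8,"dz":0,"spin":0,"jaw":1},
  ],
)

```text
t: 18.32
ee_pos: [481.6, -73.3, 245.8]
tool_rot: [-0.001, -0.132, 0.991, 0.0]
wrist_force: [0.4, -0.0, -1.7]
gripper_width: 14.0
gripper_force: 24.5
```

drive_tool(
  targets=[
    {"dx":-1.0,"dy":0,"dz":2.5,"spin":0,"jaw":1},
    {"dx":-1.0,"dy":0,"dz":2.5,"spin":0,"jaw":1},
    {"dx":-1.0,"dy":0,"dz":2.2,"spin":0,"jaw":1},
    {"dx":-0.8,"dy":0,"dz":1.0,"spin":0,"jaw":1},
    {"dx":0,"dy":0,"dz":0,"spin":0,"jaw":1},
  ],
)

```text
t: 18.95
ee_pos: [518.3, -61.0, 164.1]
tool_rot: [-0.001, -0.133, 0.991, 0.0]
wrist_force: [-0.1, 0.1, -1.1]
gripper_width: 13.9
gripper_force: 24.6
```

```bash
cat > near.py <<'E'
from h import *
import sys
s=r.state(); e=np.array(s["ee_pos"]); print("tcp f",w2f(e).round(1),"rot",np.round(s["tool_rot"],3),"q6",s["qpos"][5])
for n in("scene","top"):
    im,d=vision.camera(n); u,v=[int(x) for x in w2pix(n,f2w([-13.5,0,80]))]
    np.save(f"{sys.argv[1]}_{n}.npy",d)
    cv2.imwrite(f"pics/{sys.argv[1]}_{n}.png",cv2.resize(im[v-50:v+50,u-65:u+65],None,fx=6,fy=6,interpolation=cv2.INTER_CUBIC))
    F=w2f(cloud(n,d))-w2f(e)
    m=(d>0)&(abs(F[...,0])<50)&(abs(F[...,1])<12)&(F[...,2]<-20)&(F[...,2]>-75); print(n,m.sum())
E
python3 near.py n1
```

```text
tcp f [-55.2   1.6 164.1] rot [-0.001 -0.133  0.991  0.   ] q6 -2.036310243448862
scene 0
top 0
```

View pics/n1_scene.png

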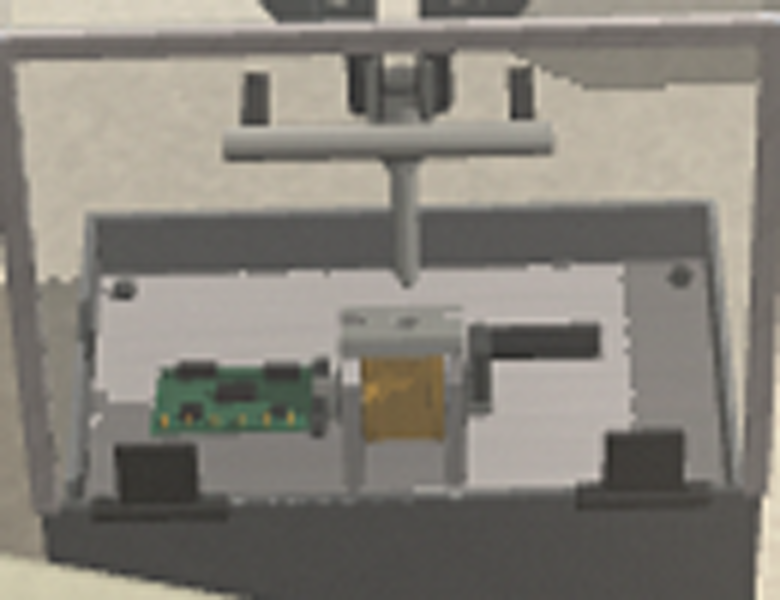

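```bash
python3 - <<'E'
from h import *
n="scene"; u,v=[int(x) for x in w2pix(n,f2w([-13.5,0,80]))]
pp=lambda p:((np.array(w2pix(n,f2w(np.array(p,float))))-[u-65,v-50]+.5)*6).round(0)
e=w2f(np.array(r.state()["ee_pos"])); print(e)
print("mouth",pp([-13.5,0,69]),"fx+5",pp([-8.5,0,69]),"z+5",pp([-13.5,0,74]),"y+5",pp([-13.5,5,69]))
for a in(20,22,24,26): 
    t=np.radians(a); print(a,"tip",pp(e+[85*np.sin(t),0,-85*np.cos(t)]),"shoulder",pp(e+[33*np.sin(t),0,-33*np.cos(t)]))
E
```

```text
[-55.19854705   1.12278223 165.24098137]
mouth [399. 324.] fx+5 [400. 333.] z+5 [399. 316.] y+5 [412. 324.]
20 tip [401. 274.] shoulder [398. 156.]
22 tip [401. 277.] shoulder [398. 157.]
24 tip [401. 280.] shoulder [398. 158.]
26 tip [401. 282.] shoulder [398. 159.]
```

View pics/n1_top.png

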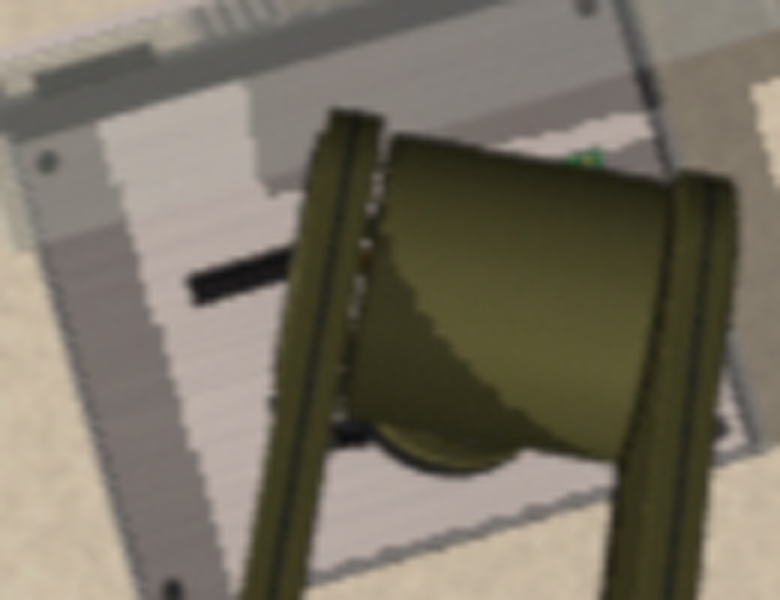

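```bash
python3 - <<'E'
from h import *
e=w2f(np.array(r.state()["ee_pos"]))
for n in("scene","top"):
    d=np.load(f"n1_{n}.npy"); F=w2f(cloud(n,d)); F[d<=0]=9999
    m=(abs(F[...,1])<137)&(F[...,0]>-160)&(F[...,0]<60)&(F[...,2]>170); q=F[m]-e
    for z in range(20,420,20):
        k=q[(abs(q[:,2]-z)<10)]
        if len(k)>3: print(n,z,len(k),"fx rel p95",np.percentile(k[:,0],95).round(0),"fy",k[:,1].min().round(),k[:,1].max().round())
E
```

```text
scene 80 39 fx rel p95 7.0 fy -61.0 65.0
scene 100 69 fx rel p95 12.0 fy -39.0 44.0
scene 120 205 fx rel p95 38.0 fy -36.0 37.0
scene 140 974 fx rel p95 105.0 fy -137.0 136.0
scene 160 868 fx rel p95 114.0 fy -136.0 135.0
scene 180 273 fx rel p95 38.0 fy -36.0 38.0
scene 200 268 fx rel p95 37.0 fy -35.0 38.0
scene 220 260 fx rel p95 36.0 fy -34.0 36.0
scene 240 260 fx rel p95 40.0 fy -34.0 36.0
scene 260 289 fx rel p95 38.0 fy -34.0 36.0
scene 280 297 fx rel p95 38.0 fy -33.0 36.0
scene 300 243 fx rel p95 38.0 fy -38.0 50.0
scene 320 388 fx rel p95 50.0 fy -62.0 74.0
scene 340 561 fx rel p95 61.0 fy -68.0 89.0
scene 360 895 fx rel p95 60.0 fy -68.0 107.0
scene 380 1371 fx rel p95 51.0 fy -65.0 115.0
scene 400 1052 fx rel p95 31.0 fy -59.0 118.0
top 40 9 fx rel p95 -11.0 fy 32.0 40.0
top 60 10 fx rel p95 89.0 fy -135.0 133.0
top 80 9 fx rel p95 54.0 fy -135.0 63.0
top 100 10 fx rel p95 6.0 fy 36.0 42.0
top 120 16 fx rel p95 -3.0 fy -7.0 37.0
top 140 1337 fx rel p95 111.0 fy -138.0 135.0
top 160 1181 fx rel p95 114.0 fy -138.0 136.0
top 180 23 fx rel p95 -17.0 fy -7.0 36.0
top 200 33 fx rel p95 -19.0 fy -3.0 33.0
top 220 11 fx rel p95 -22.0 fy 2.0 30.0
top 240 14 fx rel p95 43.0 fy 7.0 27.0
top 260 7 fx rel p95 -27.0 fy 14.0 25.0
top 300 6 fx rel p95 -33.0 fy 8.0 23.0
top 320 12 fx rel p95 30.0 fy 12.0 45.0
top 340 28 fx rel p95 33.0 fy -55.0 47.0
top 360 314 fx rel p95 47.0 fy -68.0 68.0
top 380 1674 fx rel p95 44.0 fy -66.0 66.0
top 400 1340 fx rel p95 31.0 fy -59.0 60.0
```

drive_tool(
  targets=[
    {"dx":0.15,"dy":-0.08,"dz":0,"spin":0,"jaw":1},
    {"dx":-0.3,"dy":0,"dz":0.65,"spin":0,"jaw":1},
    {"dx":-0.3,"dy":0,"dz":0.65,"spin":0,"jaw":1},
    {"dx":0,"dy":0,"dz":0,"spin":0,"jaw":1},
  ],
)

```text
t: 19.55
ee_pos: [522.7, -61.2, 151.2]
tool_rot: [-0.001, -0.133, 0.991, 0.0]
wrist_force: [-0.4, -0.2, -0.3]
gripper_width: 13.8
gripper_force: 24.6
```

```bash
python3 near.py n2; python3 -c "
from h import *
print(r.state()['wrist_force'])"
```

```text
tcp f [-51.1   0.2 151.2] rot [-0.001 -0.133  0.991  0.   ] q6 -2.033886096726141
scene 0
top 0
[-0.12428831  0.59215683 -0.77248575]
```

View pics/n2_scene.png

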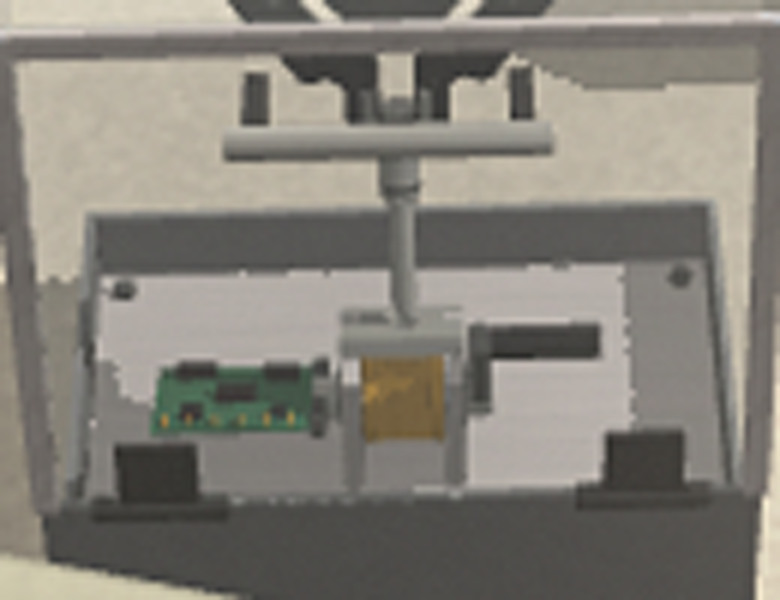

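drive_tool(
  targets=[
    {"dx":-0.17,"dy":0,"dz":0.36,"spin":0,"jaw":1},
    {"dx":-0.17,"dy":0,"dz":0.36,"spin":0,"jaw":1},
    {"dx":-0.17,"dy":0,"dz":0.36,"spin":0,"jaw":1},
    {"dx":0,"dy":0,"dz":0,"spin":0,"jaw":1},
  ],
)

```text
t: 20.15
ee_pos: [527.6, -60.0, 140.5]
tool_rot: [-0.001, -0.133, 0.991, -0.0]
wrist_force: [-1.0, -1.7, -1.9]
gripper_width: 14.1
gripper_force: 24.5
```

drive_tool(
  targets=[
    {"dx":-0.21,"dy":0,"dz":0.45,"spin":0,"jaw":1},
    {"dx":-0.21,"dy":0,"dz":0.45,"spin":0,"jaw":1},
    {"dx":0,"dy":0,"dz":0,"spin":0,"jaw":1},
  ],
)

```text
t: 20.52
ee_pos: [531.7, -58.9, 131.4]
tool_rot: [-0.0, -0.133, 0.991, 0.0]
wrist_force: [-0.7, -1.3, -2.2]
gripper_width: 13.6
gripper_force: 24.4
```

drive_tool(
  targets=[
    {"dx":-0.19,"dy":0,"dz":0.45,"spin":0,"jaw":1},
    {"dx":-0.19,"dy":0,"dz":0.45,"spin":0,"jaw":1},
    {"dx":0,"dy":0,"dz":0,"spin":0,"jaw":1},
  ],
)

```text
t: 20.9
ee_pos: [535.5, -57.8, 122.5]
tool_rot: [-0.0, -0.133, 0.991, 0.0]
wrist_force: [-0.8, -2.1, -3.5]
gripper_width: 13.5
gripper_force: 24.4
```

drive_tool(
  targets=[
    {"dx":-0.2,"dy":0,"dz":0.45,"spin":0,"jaw":1},
    {"dx":-0.2,"dy":0,"dz":0.45,"spin":0,"jaw":1},
    {"dx":-0.2,"dy":0,"dz":0.45,"spin":0,"jaw":1},
    {"dx":0,"dy":0,"dz":0,"spin":0,"jaw":1},
  ],
)

```text
t: 21.4
ee_pos: [541.1, -56.3, 108.8]
tool_rot: [-0.001, -0.133, 0.991, 0.0]
wrist_force: [-2.6, -2.4, -4.7]
gripper_width: 13.6
gripper_force: 24.4
```

```bash
python3 near.py n3; python3 slope.py
```

```text
tcp f [-3.200e+01  1.000e-01  1.088e+02] rot [-0.001 -0.133  0.991  0.   ] q6 -2.0180858210171553
scene 0
top 0
tcp f [-32.    0.2 109. ]Traceback (most recent call last):
  File "slope.py", line 6, in <module>
    vx,vy,x0,y0=cv2.fitLine(q[:,[0,2]].astype(np.float32),cv2.DIST_HUBER,0,.01,.01).ravel(); print(len(q),np.degrees(np.arctan2(vy,vx)))
                ~~~~~~~~~~~^^^^^^^^^^^^^^^^^^^^^^^^^^^^^^^^^^^^^^^^^^^^^^^^^^^^^^^^
cv2.error: OpenCV(4.12.0) /io/opencv/modules/imgproc/src/linefit.cpp:50: error: (-215:Assertion failed) count > 0 in function 'fitLine2D_wods'
```

View pics/n3_scene.png

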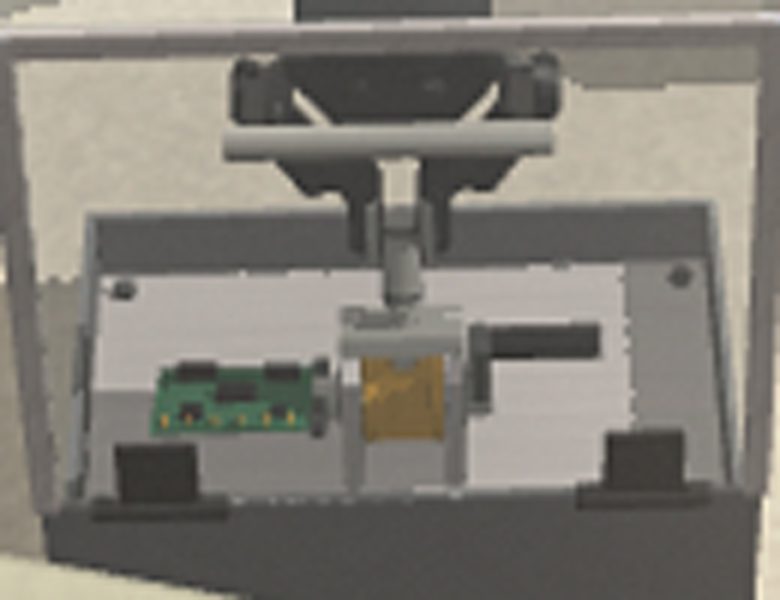

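drive_tool(
  targets=[
    {"dx":-0.19,"dy":0,"dz":0.4,"spin":0,"jaw":1},
    {"dx":-0.19,"dy":0,"dz":0.4,"spin":0,"jaw":1},
    {"dx":-0.12,"dy":0,"dz":0.25,"spin":0,"jaw":1},
    {"dx":0,"dy":0,"dz":0,"spin":0,"jaw":1},
  ],
)

```text
t: 22.05
ee_pos: [544.2, -55.3, 100.9]
tool_rot: [-0.001, -0.133, 0.991, -0.0]
wrist_force: [-11.0, -4.8, 14.2]
gripper_width: 13.9
gripper_force: 26.3
```

```bash
python3 near.py n4
```

```text
tcp f [-28.7   0.2 100.9] rot [-0.001 -0.133  0.991 -0.   ] q6 -2.0142989732381467
scene 0
top 0
```

drive_tool(
  targets=[
    {"dx":-0.12,"dy":0,"dz":0.25,"spin":0,"jaw":1},
    {"dx":0,"dy":0,"dz":0,"spin":0,"jaw":1},
  ],
)

```text
t: 22.4
ee_pos: [545.5, -55.1, 99.4]
tool_rot: [-0.001, -0.133, 0.991, -0.0]
wrist_force: [-13.1, -4.7, 20.6]
gripper_width: 13.9
gripper_force: 28.5
```

drive_tool(
  targets=[
    {"dx":0,"dy":0,"dz":0,"spin":0,"jaw":0.4},
    {"dx":0,"dy":0,"dz":0,"spin":0,"jaw":0.4},
    {"dx":0,"dy":0,"dz":0,"spin":0,"jaw":0.4},
    {"dx":0.8,"dy":0,"dz":-2,"spin":0,"jaw":0.4},
    {"dx":2,"dy":0,"dz":-4,"spin":0,"jaw":0.4},
    {"dx":4,"dy":0,"dz":-4,"spin":0,"jaw":0.4},
    {"dx":4,"dy":0,"dz":-4,"spin":0,"jaw":0.4},
    {"dx":0,"dy":4,"dz":0,"spin":0,"jaw":0.4},
  ],
)

```text
t: 23.4
ee_pos: [433.5, -46.6, 239.6]
tool_rot: [0.003, -0.13, 0.991, -0.001]
wrist_force: [1.2, 1.1, 0.2]
gripper_width: 51.6
gripper_force: 0.0
```

drive_tool(
  targets=[
    {"dx":0,"dy":6,"dz":0,"spin":0,"jaw":0.4},
    {"dx":0,"dy":6,"dz":0,"spin":0,"jaw":0.4},
    {"dx":-1,"dy":6,"dz":0,"spin":0,"jaw":0.4},
    {"dx":-2,"dy":6,"dz":0,"spin":0,"jaw":0.4},
  ],
)

```text
t: 23.9
ee_pos: [397.6, 196.2, 236.7]
tool_rot: [0.0, -0.133, 0.991, 0.0]
wrist_force: [1.2, -0.3, 0.4]
gripper_width: 51.6
gripper_force: 0.0
```

```bash
cat > chk.py <<'E'
from h import *
from scipy.optimize import least_squares
im,d=vision.camera("top"); F=w2f(cloud("top",d)); F[d<=0]=999
print("tcp f",w2f(r.state()["ee_pos"]).round(1))
u0,v0=[int(x) for x in w2pix("top",f2w([-13.5,0,80]))]
im2,d2=vision.camera("scene"); u,v=[int(x) for x in w2pix("scene",f2w([-13.5,0,80]))]
A=cv2.resize(im[v0-35:v0+35,u0-35:u0+35],(400,400),interpolation=cv2.INTER_CUBIC)
B=cv2.resize(im2[v-35:v+35,u-35:u+35],(400,400),interpolation=cv2.INTER_CUBIC)
cv2.imwrite("pics/chk.png",np.hstack([A,B]))
m=(abs(F[...,1])<11)&(F[...,0]>-48)&(F[...,0]<0)&(F[...,2]>76)&(F[...,2]<125); q=F[m]
print("head",len(q),q.min(0).round(1),np.median(q,0).round(1),q.max(0).round(1))
ax=np.array([-.4226,0,.9063]); t=(q-[-13.5,0,69])@ax; print("along axis from mouth: p50,p90,max",np.percentile(t,[50,90,100]).round(1))
top=q[t>np.percentile(t,90)-5]; print("top centre",top.mean(0).round(1),"want",(np.array([-13.5,0,69])+40*ax).round(1))
m=(F[...,1]<-42)&(F[...,1]>-85)&(abs(F[...,0])<45)&(F[...,2]>16)&(F[...,2]<95); q=F[m]
vx,vy,x0,y0=cv2.fitLine(q[:,[0,2]].astype(np.float32),cv2.DIST_HUBER,0,.01,.01).ravel(); print("board",len(q),np.degrees(np.arctan2(vy,vx)))
E
python3 chk.py
```

```text
tcp f [-100.7  289.   237.1]
head 77 [-38.4  -8.4  76.1] [-23.9   0.8  99.6] [ -0.9  10.1 111.4]
along axis from mouth: p50,p90,max [33.7 41.7 44.5]
top centre [-3.100e+01  1.000e-01  1.054e+02] want [-30.4   0.  105.3]
board 431 25.058252
```

View pics/chk.png

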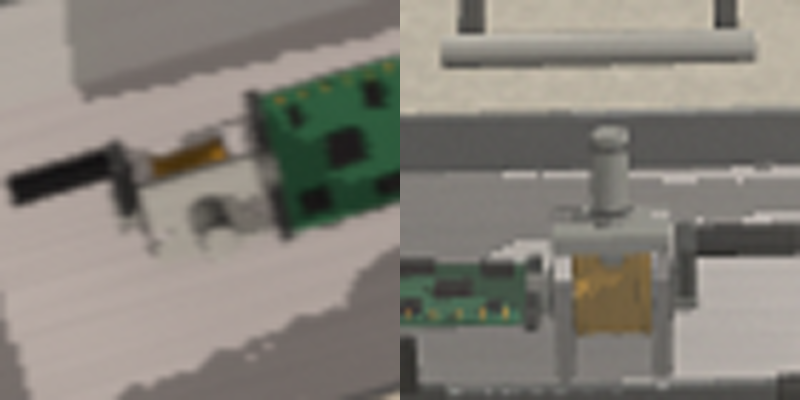

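```bash
python3 -c "
from h import *
print(r.hand_in())"
```

```text
the job is handed in; nothing more can be done
None
```

I handed the job in at about 24 s of the allowed 72 s. The last pictures show the cover open, the bushing aligned and the long pin's head within about 1–2 mm of fully home. Nothing else was touched, but hand-in returned no verdict, so whether the run passed is unconfirmed.

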